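Stand the canvases in the drying rack

TASK

Put the finished mini canvases away to dry: hold the fence's thumb button down while you slide the fence fully open and let it lock there, then stand every canvas on its short edge in a slot of its own, fully down. Then hold the button down again, slide the fence back and let it lock in the notch right up against the nearest canvas, so that all of them stand between the fence and the end board; leave the glue sticks, pencil pot and dish where they are.

Things in the scene. Friction and masses are not known exactly. Their poses are not given: they have to be found in the camera images.
- rack: plywood drying rack, fixed. Origin on the table under the middle of the slots' length; z up, y along the rail and the row of slots, x along each slot (away from the robot, give or take 0.2 rad). Slots centred at x 0, y -85, -51, -17, +17 mm. End board beside slot 1: 44 mm wide, 76 high, inner face at y -95. Rail on the robot's side at x -75, 36 wide, 20 high, y -107 to +141.
- slot1 (a point): middle of the floor of slot 1 (next to the end board), 6 mm above the table; axes as the rack's. The slots follow towards +y, 34 mm apart, each 21 mm wide. Between them and after slot 4 stand round-topped ribs 13 mm thick, 44 long (x), tops 40 mm above the table; low side boards (tops 24 mm) close each slot's ends, leaving 68 mm. A canvas standing home on its short edge has its centre 48 mm up.
- fence (a joint): grey fence sliding on the rail, in m: 0 = at slot 1 (as found), grows to the rack's +y. Locks in notches at 0, .034, .068, .102 (right up against a canvas in slot 1, 2, 3, 4, 3 to 9 mm off) and .136 (fully open); up to 3 mm play. Slides (1.5 N) only with its button held down; let go between notches, the button stays half down and clicks up once the fence is pushed to a notch.
- release (a joint): thumb button of the fence lock, in m pressed: 0 = up, 0.008 = fully down. Spring 1.5 N at the top, 5.5 N fully down; the lock is free beyond about 0.0045. Under 0.002 = up, locked in a notch; about 0.004 = let go between notches.
- release_top (a point): centre of the top of the thumb button, a black pad 28 x 44 mm (44 along y), 38 mm above the table when up; axes as the rack's. It lies on the fence's carriage in a well 50 mm long between two 8 mm cheeks across the rail (-y cheek 62 mm, +y cheek 50 mm high above the table), open in x: closed fingers can press the button and push the cheeks sideways.
- fence_face (a point): middle of the carrying face of the fence, which looks to the rack's -y; axes as the rack's. The fence is a board 8 mm thick, 44 to 62 mm above the table, reaching over the ribs from the carriage to the rack's x = +30 mm. The face lies 32 mm to the -y side of the button's centre and at the rack's x = 0.
- plaque1_mid (a point): centre of a mini canvas plaque, a rigid white block 56 mm wide (x), 84 long (y), 16 thick (z), 40 to 85 g, a wooden figure (2 mm, can be ignored) glued on its top; lies flat on the table to the left of the rack, its long side roughly along the table's y. May be absent.
- plaque2_mid (a point): centre of a mini canvas plaque, a rigid white block 56 mm wide (x), 84 long (y), 16 thick (z), 40 to 85 g, a wooden figure (2 mm, can be ignored) glued on its top; lies flat on the table to the left of the rack, its long side roughly along the table's y. May be absent.
- plaque3_mid (a point): centre of a mini canvas plaque, a rigid white block 56 mm wide (x), 84 long (y), 16 thick (z), 40 to 85 g, a wooden figure (2 mm, can be ignored) glued on its top; lies flat on the table to the left of the rack, its long side roughly along the table's y. May be absent.
- plaque4_mid (a point): centre of a mini canvas plaque, a rigid white block 56 mm wide (x), 84 long (y), 16 thick (z), 40 to 85 g, a wooden figure (2 mm, can be ignored) glued on its top; lies flat on the table to the left of the rack, its long side roughly along the table's y. May be absent.
- glue1: glue stick, 30 mm across, 95 mm tall, standing; origin at the centre of its underside. Bystander, to be left alone
- glue2: glue stick, 30 mm across, 95 mm tall, standing; origin at the centre of its underside. Bystander, to be left alone
- pencil_pot: pencil pot, 72 mm across, 90 mm tall, pencils up to 170 mm; origin at the centre of its underside. Bystander, to be left alone
- glass_dish: dish of sea glass, 100 x 70 mm, 23 mm high; origin at the centre of its underside. Bystander, to be left alone
Not all that is in view belongs to the job. What is shaped like the part that bears plaque3_mid but pink or red is not meant.

How it is judged:
On the way, in this order (a step that is already met when the one before it is completed fails the run):
1. the fence is fully open and locked there, button up (value of joint release below 0.002 m and value of joint fence above 0.128 m), for 0.2 s.
2. every canvas stands on its short edge in the rack, the fence still open (x of plaque1_mid in the frame of rack between -0.02 and 0.02 m and y of each of plaque1_mid, plaque2_mid, plaque3_mid, plaque4_mid in the frame of rack above -0.1 m and y of each of plaque1_mid, plaque2_mid, plaque3_mid, plaque4_mid in the frame of fence_face below -0.004 m and z of plaque1_mid in the frame of rack between 0.04 and 0.055 m and angle between the y axis of each of plaque1_mid, plaque2_mid, plaque3_mid, plaque4_mid and the z axis of rack, either way round below 0.3 rad and angle between the z axis of each of plaque1_mid, plaque2_mid, plaque3_mid, plaque4_mid and the y axis of rack, either way round below 0.3 rad and x of plaque2_mid in the frame of rack between -0.02 and 0.02 m and z of plaque2_mid in the frame of rack between 0.04 and 0.055 m and x of plaque3_mid in the frame of rack between -0.02 and 0.02 m and z of plaque3_mid in the frame of rack between 0.04 and 0.055 m and x of plaque4_mid in the frame of rack between -0.02 and 0.02 m and z of plaque4_mid in the frame of rack between 0.04 and 0.055 m and value of joint fence above 0.128 m), for 0.2 s.
3. the fence is locked in the notch against the nearest canvas (value of joint release below 0.002 m and value of joint fence below 0.115 m and y of any of plaque1_mid, plaque2_mid, plaque3_mid, plaque4_mid in the frame of fence_face above -0.03 m), for 0.2 s.
At the end, for the whole second after the job is handed in: each canvas stands on its short edge in a slot, fully down (centre 40-55 mm up), within 20 mm of the slot's middle, upright and square to 0.3 rad, between end board and fence; the fence is locked (button under 2 mm) with its face within 30 mm of the nearest canvas centre (all of step 3 and x of plaque1_mid in the frame of rack between -0.02 and 0.02 m and y of each of plaque1_mid, plaque2_mid, plaque3_mid, plaque4_mid in the frame of rack above -0.1 m and y of each of plaque1_mid, plaque2_mid, plaque3_mid, plaque4_mid in the frame of fence_face below -0.004 m and z of plaque1_mid in the frame of rack between 0.04 and 0.055 m and angle between the y axis of each of plaque1_mid, plaque2_mid, plaque3_mid, plaque4_mid and the z axis of rack, either way round below 0.3 rad and angle between the z axis of each of plaque1_mid, plaque2_mid, plaque3_mid, plaque4_mid and the y axis of rack, either way round below 0.3 rad and x of plaque2_mid in the frame of rack between -0.02 and 0.02 m and z of plaque2_mid in the frame of rack between 0.04 and 0.055 m and x of plaque3_mid in the frame of rack between -0.02 and 0.02 m and z of plaque3_mid in the frame of rack between 0.04 and 0.055 m and x of plaque4_mid in the frame of rack between -0.02 and 0.02 m and z of plaque4_mid in the frame of rack between 0.04 and 0.055 m); the robot touches nothing.
It fails at once if glue1 is pushed aside by more than 30 mm (distance of glue1 from where it was at the start of the episode above 0.03 m).
It fails at once if glue2 is pushed aside by more than 30 mm (distance of glue2 from where it was at the start of the episode above 0.03 m).
It fails at once if pencil_pot is pushed aside by more than 30 mm (distance of pencil_pot from where it was at the start of the episode above 0.03 m).
It fails at once if glass_dish is pushed aside by more than 30 mm (distance of glass_dish from where it was at the start of the episode above 0.03 m).
Of plaque1, plaque2, plaque3, plaque4 only 3 to 4 are there at a start; the rules pass over those that are not, and their reading is None.
At some moment in a run one of plaque1, plaque2, plaque3, plaque4 may be knocked a few centimetres aside while the robot is not near it.
It also fails if it takes over 210 s, if anything falls off the work surface, if the arm or the gripper's body presses on something with over 40 N, if the wrist force passes 120 N, or if a joint passes its speed limit or range.

ROBOT

A 7-joint arm with a two-finger parallel gripper is mounted at the origin on the work surface. World frame = base frame: x ahead of the robot, y to its left, z up, the work surface at z = 0. Lengths are in m, angles in rad, forces in N, time in s.
With the tool pointing down it reaches from about 0.425 to 0.925 m from the base axis. Payload 6.8 kg.
Tool frame: the origin (TCP) lies on the centre line of the jaws, within the pads' length; the fingertips stand bot.tip_reach ahead of it and the grasp point (between the pads) lies 3 mm ahead of it (bot.tip_reach is the distance from the TCP to the fingertips, in m); z points along the fingers, y is the line along which they close (so a half turn about z gives the same grasp; the last joint's range is limited). The gripper opens to 85 mm and grips with 20 to 120 N. Pads are 22 mm wide; open, the fingers measure 114 mm over their backs; the gripper's body (76 mm by 85 mm) begins 54 mm behind the grasp point. The pads swing forward as they close: fully open they stand 13 mm farther back than shut.
Start: joints at [-0.108, 0.477, 0.022, 1.555, -0.011, 1.109, -0.083], TCP at [0.675, 0, 0.253] pointing down, gripper open.
Joint ranges: [-2.96, 2.96], [-0.34, 2.1], [-1.41, 1.46], [0.24, 2.44], [-1.37, 4.51], [0.17, 1.92], [-2.96, 2.96]. Speed limits (rad/s): [2.39, 2.39, 3.14, 3.14, 3.14, 3.14, 3.14].

INTERFACE

Orientations are given as a unit quaternion [w, x, y, z].
In Python, from station import bot gives the robot as it stands.
- The arm moves only by the tool jog_arm, never from a script. Its argument "deltas" is a list of rows, each a list of 7 numbers: the shift along the world's x, y, z in m, then the turn, a rotation vector about the world's x, y, z in rad, then the opening, from 0 (shut) to 1 (fully open). In form: [[x, y, z, rx, ry, rz, grip], ...]. A call has 1 to 10 rows; each row shifts and turns the commanded pose from where the row before left it; what a row does not reach is not made up. A row lasts 1/10 s, in which the tool goes at most 50 mm and 8.59 degrees, less where a joint would pass 70% of its speed; a pose out of reach is approached as far as the arm can. A call with a gripper value outside its range is refused whole. The fingers move at their own pace and stop on an object; "newtons" is the grip in N (left out, the last holds). Time passes only in rows, so rows that do not move let the fingers close. It gives the time, the measured TCP pose, the force, the opening and the grip force at its end, in the units of the state.
- bot.get_obs(): the state, without advancing time (a new reading comes with each control period).
- bot.read_camera(name): name is "scene" or "side" or "wrist"; returns a dict with "img" (384x512x3 uint8, red, green, blue), "K" (3x3 intrinsics, pixels), "dist_coeffs" ([k1, k2, p1, p2, k3] as OpenCV has them; the pictures are not rectified), "eye" and "attitude" of the camera in the world. Camera axes: x right, y down, z forward; pixel columns grow to the right and rows downward; lengths in m; the calibration is good to about 2 mm. A picture is of the moment at which its call begins. There is no depth.
- bot.hand_in(): hands the job in; it is judged then, once.
The state is a dict: "t": time; "q": joint angles; "joint_vel": joint speeds; "joint_torque": joint torques, N m; "eef_pos": TCP position; "tool_rot": TCP orientation; "contact_force": force on the tool from outside, world axes, zero at the start; "torque": the same for the moment, N m; "gripper_width": opening from 0.0 (shut) to 1.0 (fully open); "grasp_force": force on a finger pad.
Only numpy, scipy, OpenCV 4.12 (cv2) and the standard library are available. Lean on these libraries where they do the work, as an engineer would, in place of code of your own. Each camera call takes 0.05 s, during which the arm holds its last target. There are 200 camera calls.

## Working session

There is one attempt and no reset: what is moved stays moved. The work goes in short steps, Python scripts to look and compute and a tool call to move; the robot and the scene stay as the last step left them, time stands still between calls to the robot, and variables do not carry over. Pictures are saved under pics/ and viewed, at most 14 in all, crops included, and the job is handed in when it is done.

Besides the shell and the picture viewer there is one more tool, called after "Call:" in YAML: its name, and indented under it one key for each argument. jog_arm: Moves the arm, as the interface text tells. Its arguments: {"type":"object","properties":{"deltas":{"type":"array"},"newtons":{"type":"number"}},"required":["deltas"]}

```bash
mkdir -p pics
cat > h.py <<'E'
import numpy as np, cv2
from scipy.spatial.transform import Rotation as R
from station import bot
def cam(n):
    c=bot.read_camera(n); return c
def rot(c):
    a=np.array(c["attitude"],float)
    return a if a.shape==(3,3) else R.from_quat(a[[1,2,3,0]]).as_matrix()
def ray(c,uv,z):
    p=cv2.undistortPoints(np.array(uv,float).reshape(-1,1,2),np.array(c["K"]),np.array(c["dist_coeffs"])).reshape(-1,2)
    d=np.c_[p,np.ones(len(p))]@rot(c).T; e=np.array(c["eye"])
    return e+d*((z-e[2])/d[:,2])[:,None]
def proj(c,P):
    M=rot(c).T; r=cv2.Rodrigues(M)[0]; t=-M@np.array(c["eye"])
    return cv2.projectPoints(np.array(P,float).reshape(-1,1,3),r,t,np.array(c["K"]),np.array(c["dist_coeffs"]))[0].reshape(-1,2)
def save(c,n): cv2.imwrite(f"pics/{n}.png",c["img"][:,:,::-1])
E
python3 - <<'E'
from h import *
ims=[]
for n in["scene","side"]:
    c=cam(n); np.save(f"pics/{n}0.npy",c,allow_pickle=True); save(c,n+"0"); print(n,c["eye"],c["attitude"],c["K"][0][0])
c=cam("wrist");save(c,"wrist0");print(c["eye"],c["attitude"])
print(bot.tip_reach,bot.get_obs())
E
```

```text
scene [1.27968278 0.02015817 0.79169618] [-0.28200628  0.64759655  0.65219113 -0.27520519] 466.24576705649724
side [0.1755221  0.64222981 0.82168059] [ 0.09570544 -0.2432453   0.89883215 -0.35181382] 440.47642991723495
[0.67372954 0.07425484 0.3722079 ] [ 1.46250234e-01  9.89247211e-01  2.49624800e-04 -8.73468968e-04]
0.022 {'t': 0.15, 'q': array([-0.10811553,  0.47762209,  0.02231717,  1.55621633, -0.01149203,
        1.10930201, -0.08306591]), 'joint_vel': array([ 0.00071988, -0.0024956 ,  0.0015768 , -0.00274471, -0.00106891,
       -0.00057719,  0.00271761]), 'joint_torque': array([ 1.55385478e-03, -5.96924365e+01,  1.60940632e+00, -2.81490952e+01,
        1.26662746e-02,  6.56643446e-03,  5.58682734e-05]), 'eef_pos': array([6.74573062e-01, 2.24186728e-05, 2.52543895e-01]), 'tool_rot': array([-4.68002933e-04,  7.07072223e-01,  7.07140981e-01, -5.33964639e-04]), 'contact_force': array([-0.67899437, -0.52338206,  0.20214747]), 'torque': array([ 0.02617153, -0.01131848,  0.05676171]), 'grasp_force': 0.0, 'gripper_width': 1.0001098569856517}
```

View pics/scene0.png

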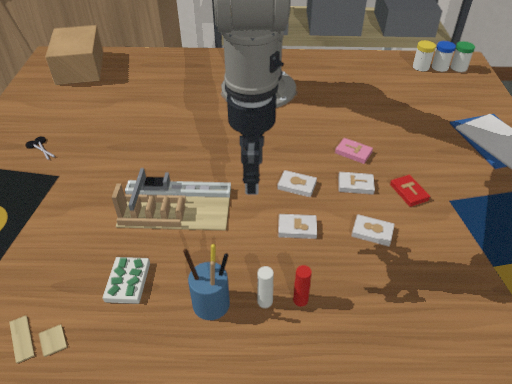

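View pics/side0.png

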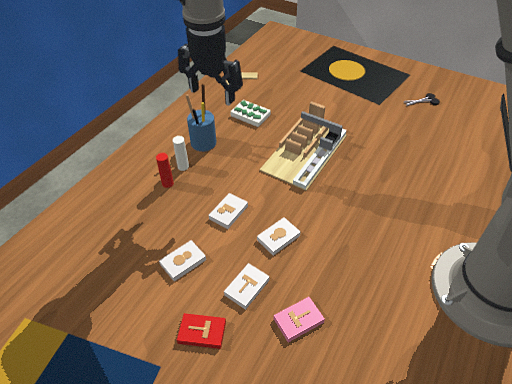

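Scene view: four white canvases at about (297,184), (356,183), (297,226) and (373,230). The rack is around (175,200), and its fence sits at the end-board side. The pink and red blocks are decoys. Next I measure.

```bash
cat > plq.py <<'E'
from h import *
def plaques(c,lo=(255,400,165,250),thr=170,area=(250,6000)):
    im=c["img"].astype(int); x0,x1,y0,y1=lo
    m=((im.min(2)>thr)&(im.max(2)-im.min(2)<35)).astype(np.uint8)
    k=np.zeros_like(m);k[y0:y1,x0:x1]=m[y0:y1,x0:x1]
    k=cv2.morphologyEx(k,cv2.MORPH_CLOSE,np.ones((3,3)))
    out=[]
    for q in cv2.findContours(k,cv2.RETR_EXTERNAL,cv2.CHAIN_APPROX_NONE)[0]:
        if not area[0]<cv2.contourArea(q)<area[1]: continue
        P=ray(c,q.reshape(-1,2),0.016)[:,:2]*1000
        (cx,cy),(w,h),a=cv2.minAreaRect(P.astype(np.float32))
        if w>h: w,h,a=h,w,a-90   # a: long side vs y
        out.append((q.reshape(-1,2).mean(0).round(),round(cx),round(cy),round(w),round(h),round((a+45)%90-45,1)))
    return out
E
python3 - <<'E'
from plq import *
s=np.load("pics/scene0.npy",allow_pickle=True).item();d=np.load("pics/side0.npy",allow_pickle=True).item()
for o in plaques(s): print(o)
print()
for o in plaques(d,(140,310,185,310)): print(o)
A=cv2.resize(s["img"][165:235,105:240],None,fx=5.9,fy=4.2,interpolation=cv2.INTER_CUBIC)[:295]
B=cv2.resize(d["img"][95:195,255:355],None,fx=7,fy=3,interpolation=cv2.INTER_CUBIC)
A=cv2.resize(A,(796,294));B=cv2.resize(B,(796,300))
cv2.imwrite("pics/rack0.png",np.vstack([A,B])[:,:,::-1])
E
```

```text
(array([373., 228.]), 593, 263, 56, 83, -19.0)
(array([297., 224.]), 583, 95, 55, 83, -2.5)
(array([356., 181.]), 439, 246, 55, 84, -6.0)
(array([297., 181.]), 443, 100, 56, 83, -18.9)

(array([246., 284.]), 438, 247, 56, 83, -5.8)
(array([182., 258.]), 592, 264, 56, 84, -19.2)
(array([278., 234.]), 442, 101, 56, 84, -19.1)
(array([228., 209.]), 582, 96, 56, 84, -2.5)
```

View pics/rack0.png

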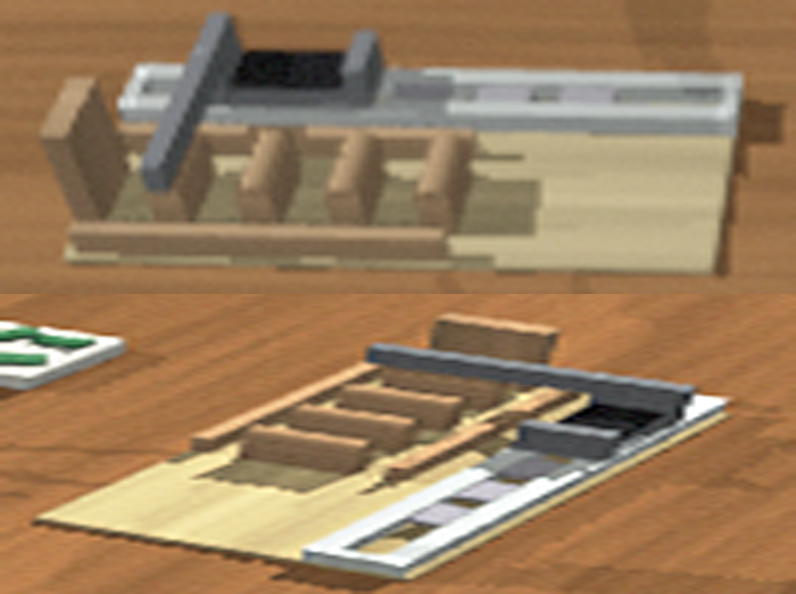

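View pics/wrist0.png

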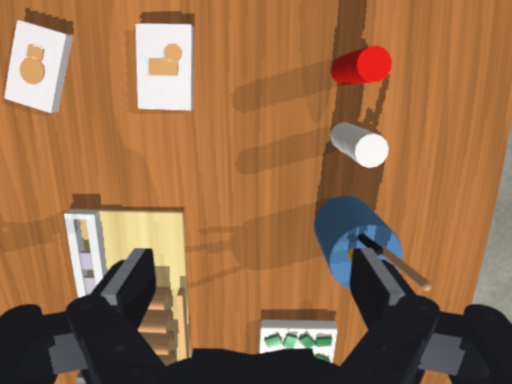

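The crops show the rail's corners, the button and the cheeks clearly. Next I cast them onto their heights.

Run:
```python
from h import *
s=np.load("pics/scene0.npy",allow_pickle=True).item();d=np.load("pics/side0.npy",allow_pickle=True).item()
S=lambda x,y:(105+x/5.896,165+y/4.2); D=lambda x,y:(255+x/7.96,95+(y-294)/3)
A=ray(s,[S(137,66),S(743,74),S(738,119),S(122,108)],.02)[:,:2]*1000  # (-93,-107),(-93,141),(-57,141),(-57,-107)
B=ray(d,[D(303,556),D(410,574),D(731,403)],.02)[:,:2]*1000 # (-57,141),(-93,141),(-93,-107)
print(A.round(),B.round())
m=np.array([[-93,-107],[-93,141],[-57,141],[-57,-107],[-57,141],[-93,141],[-93,-107]],float)
w=np.vstack([A,B])
mc,wc=m-m.mean(0),w-w.mean(0)
th=np.arctan2((mc[:,0]*wc[:,1]-mc[:,1]*wc[:,0]).sum(),(mc*wc).sum())
c_,s_=np.cos(th),np.sin(th);Rr=np.array([[c_,-s_],[s_,c_]])
o=w.mean(0)-Rr@m.mean(0); print("th",th,"o",o,"res",(w-m@Rr.T-o).round(1).tolist())
np.save("rack.npy",[o[0],o[1],th])
print("button",ray(s,[S(290,70)],.038)*1e3,ray(d,[D(625,420)],.038)*1e3)
# fence face now (slot1 notch) top corners etc
for n,p in dict(button0=(-75,-71.+32),slot1=(0,-85),slot4=(0,17),board=(0,-95),glue=(0,0)).items(): print(n,(Rr@np.array(p)+o).round(1))
# end board top inner corners check
P=[(Rr@np.array(p)+o) for p in[(-22,-95),(22,-95)]]
Q=np.array([[*p,76] for p in P])/1000
print("endboard px scene",proj(s,Q)," expect",S(97,80),S(68,138))
```

```text
[[ 451. -310.]
 [ 455.  -60.]
 [ 492.  -60.]
 [ 486. -309.]] [[ 486.  -54.]
 [ 448.  -53.]
 [ 446. -305.]]
th -0.01048444532965817 o [ 543.45897902 -199.98150589] res [[2.1, -4.3], [2.8, -2.4], [3.9, -1.9], [1.1, -2.3], [-2.2, 4.4], [-4.3, 5.4], [-3.3, 1.2]]
button [[ 473.23582385 -240.49994979   38.        ]] [[ 461.87827776 -243.51888325   38.        ]]
button0 [ 468.1 -238.2]
slot1 [ 542.6 -285. ]
slot4 [ 543.6 -183. ]
board [ 542.5 -295. ]
glue [ 543.5 -200. ]
endboard px scene [[123.60574303 183.37387855]
 [118.83898732 197.2351751 ]]  expect (121.45183175033921, 184.04761904761904) (116.53324287652646, 197.85714285714286)
```

Call:
jog_arm:
  deltas:
    - [-0.03,-0.03,0,0,0,0,0]
    - [-0.03,-0.03,0,0,0,0,0]
    - [-0.03,-0.03,0,0,0,0,0]
    - [-0.03,-0.04,-0.01,0,0,0,0]
    - [-0.03,-0.04,-0.02,0,0,0,0]
    - [-0.03,-0.03,-0.03,0,0,0,0]
    - [-0.03,-0.04,-0.03,0,0,0,0]
    - [0,0,0,0,0,0,0]
  newtons: 30

```text
t: 0.95
eef_pos: [0.4662, -0.2341, 0.1671]
tool_rot: [-0.003, 0.71, 0.704, -0.003]
contact_force: [-0.2, -0.3, 0.5]
gripper_width: 0.001
grasp_force: 0.0
```

Run:
```python
from h import *
c=cam("wrist");save(c,"w1");np.save("pics/w1.npy",c,allow_pickle=True);print(bot.get_obs()["eef_pos"])
```

```text
[ 0.46960069 -0.23184488  0.16862269]
```

View pics/w1.png

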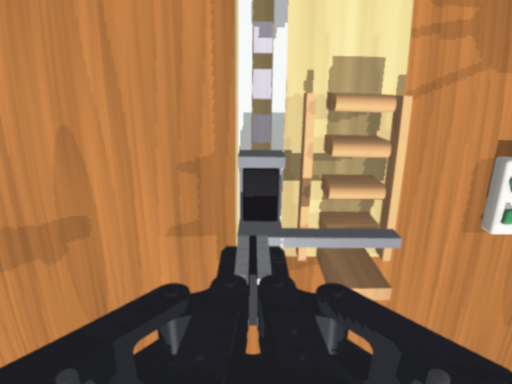

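The view shows the black button at cols 244-279, rows 168-221, with rib tops at rows 103, 146 and 187. The rail's edges are at cols 239 and 287.

Run:
```python
from h import *
c=np.load("pics/w1.npy",allow_pickle=True).item(); print(c["eye"])
f=lambda uv,z:(ray(c,uv,z)[:,:2]*1e3).round(1).tolist()
print("button corners",f([(244,168),(279,168),(244,221),(279,221)],.038))
print("ribs",f([(330,103),(395,103),(325,146),(390,146),(322,187),(385,187)],.038))
print("rail edges",f([(239,50),(287,50),(239,140),(287,140)],.02))
print("+y cheek top",f([(239,152),(284,152),(239,166),(284,166)],.05))
print("fence board top",f([(270,231),(398,231),(398,247)],.062))
```

```text
[ 0.46694923 -0.15986673  0.28683202]
button corners [[457.9, -217.5], [484.3, -217.6], [457.2, -260.4], [484.9, -260.6]]
ribs [[520.5, -169.8], [568.3, -169.4], [518.3, -201.1], [567.5, -201.0], [517.6, -232.8], [566.9, -233.1]]
rail edges [[454.8, -131.4], [490.5, -131.7], [453.6, -198.9], [491.6, -199.1]]
+y cheek top [[454.9, -203.0], [486.8, -203.2], [454.7, -213.2], [487.0, -213.4]]
fence board top [[476.8, -258.6], [570.8, -259.7], [572.4, -272.7]]
```

Call:
jog_arm:
  deltas:
    - [0.006,0,-0.03,0,0,0,0]
    - [0,0,-0.03,0,0,0,0]
    - [0,0,-0.03,0,0,0,0]
    - [0,0,0,0,0,0,0]
    - [0,0,0,0,0,0,0]
    - [0,0,0,0,0,0,0]

```text
t: 1.6
eef_pos: [0.4807, -0.2296, 0.082]
tool_rot: [0.001, 0.707, 0.707, 0.001]
contact_force: [0.3, 0.1, 0.2]
gripper_width: -0.003
grasp_force: 0.0
```

Call:
jog_arm:
  deltas:
    - [-0.009,-0.009,0,0,0,0,0]
    - [0,0,-0.015,0,0,0,0]
    - [0,0,-0.01,0,0,0,0]
    - [0,0,0,0,0,0,0]
    - [0,0,0,0,0,0,0]

```text
t: 2.1
eef_pos: [0.4699, -0.2392, 0.0558]
tool_rot: [0.0, 0.707, 0.707, -0.0]
contact_force: [-2.2, -1.9, 4.1]
gripper_width: -0.0
grasp_force: 1.7
```

Call:
jog_arm:
  deltas:
    - [0,0,-0.003,0,0,0,0]
    - [0,0.015,0,0,0,0,0]
    - [0,0.015,0,0,0,0,0]
    - [0,0.015,0,0,0,0,0]
    - [0,0.015,0,0,0,0,0]
    - [0,0.015,0,0,0,0,0]
    - [0,0.015,0,0,0,0,0]
    - [0,0.015,0,0,0,0,0]
    - [0,0.015,0,0,0,0,0]
    - [0,0,0,0,0,0,0]

```text
t: 3.1
eef_pos: [0.4712, -0.1148, 0.0526]
tool_rot: [-0.0, 0.705, 0.709, 0.001]
contact_force: [2.2, 1.9, 4.8]
gripper_width: -0.007
grasp_force: 2.5
```

Call:
jog_arm:
  deltas:
    - [0,0.01,0,0,0,0,0]
    - [0,0.01,0,0,0,0,0]
    - [0,0.005,0,0,0,0,0]
    - [0,0.003,0,0,0,0,0]
    - [0,0,0,0,0,0,0]
    - [0,0,0,0,0,0,0]

```text
t: 3.7
eef_pos: [0.4693, -0.0901, 0.0521]
tool_rot: [-0.001, 0.707, 0.707, -0.0]
contact_force: [1.1, -0.3, 4.9]
gripper_width: -0.002
grasp_force: 2.6
```

Call:
jog_arm:
  deltas:
    - [0,0.003,0,0,0,0,0]
    - [0,0.002,0,0,0,0,0]
    - [0,0.002,0,0,0,0,0]
    - [0,0,0,0,0,0,0]
    - [0,0,0,0,0,0,0]

```text
t: 4.2
eef_pos: [0.4692, -0.0891, 0.0522]
tool_rot: [0.002, 0.709, 0.705, -0.002]
contact_force: [2.1, -17.9, 1.7]
gripper_width: -0.003
grasp_force: 11.0
```

Call:
jog_arm:
  deltas:
    - [0,-0.003,0,0,0,0,0]
    - [0,0,0.01,0,0,0,0]
    - [0,0,0.03,0,0,0,0]
    - [0,0,0.05,0,0,0,0.5]
    - [0,-0.04,0.05,0,0,0,0.9]
    - [0.03,-0.03,0,0,0,0,0.9]
    - [0.03,0,0,0,0,0,0.9]
    - [0,0,0,0,0,0,0.9]
    - [0,0,0,0,0,0,0.9]

```text
t: 5.1
eef_pos: [0.5287, -0.1468, 0.1799]
tool_rot: [-0.002, 0.707, 0.707, -0.001]
contact_force: [-1.3, -0.4, -0.3]
gripper_width: 0.897
grasp_force: 0.0
```

Run:
```python
from h import *
c=cam("wrist");np.save("pics/w2.npy",c,allow_pickle=True)
s=cam("scene"); 
A=cv2.resize(s["img"][160:240,105:245],None,fx=3.3,fy=3.3,interpolation=cv2.INTER_CUBIC)[:216]
B=np.zeros((600,512,3),np.uint8);B[:384]=c["img"];B[384:,:A.shape[1]]=A[:,:512]
cv2.imwrite("pics/w2.png",B[:,:,::-1]);print(bot.get_obs()["eef_pos"])
```

```text
[ 0.52817978 -0.14691811  0.18018655]
```

View pics/w2.png

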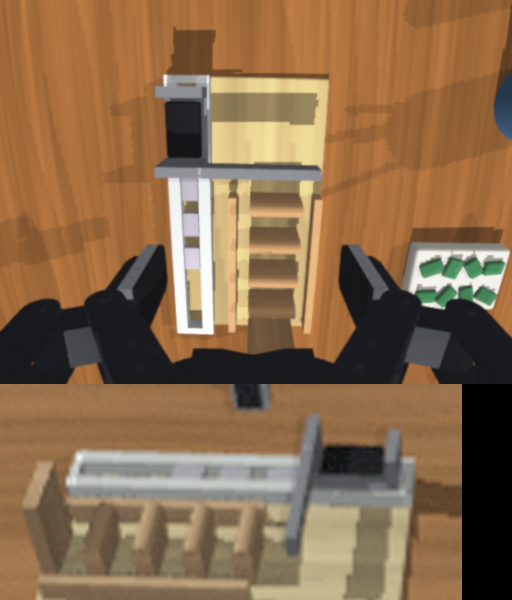

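The fence is now at the far (+y) end, with its button at px (184,130). The ribs are at rows 206, 239, 272 and 303, and the rail's end is at (178,333)-(212,330). Now I refine the rack.

Run:
```python
from h import *
c=np.load("pics/w2.npy",allow_pickle=True).item(); print(c["eye"])
f=lambda uv,z:(ray(c,uv,z)[:,:2]*1e3).round(1).tolist()
print("rail",f([(178,333),(212,331),(164,76),(210,76),(208,180),(170,180)],.02))
im=c["img"].astype(int)
for col in (265,275,285): # brightness profile along rib tops
    g=im[180:330,col].sum(1); print(col,[int(v) for v in g[::2]])
print("button",f([(167,100),(202,100),(167,158),(202,158)],.038))
```

```text
[ 0.52817134 -0.07264421  0.29979643]
rail [[451.4, -308.6], [486.3, -305.4], [456.3, -61.8], [493.2, -62.2], [488.8, -147.7], [455.9, -147.8]]
265 [414, 396, 397, 396, 399, 397, 311, 247, 248, 260, 268, 283, 308, 352, 420, 473, 526, 543, 499, 403, 399, 405, 404, 358, 240, 252, 250, 262, 263, 263, 288, 314, 367, 435, 490, 527, 492, 423, 406, 364, 251, 249, 248, 248, 258, 270, 269, 281, 302, 341, 414, 471, 523, 521, 371, 247, 244, 253, 247, 253, 266, 268, 270, 281, 303, 316, 325, 314, 298, 269, 258, 258, 260, 259, 258]
275 [402, 366, 365, 363, 364, 361, 313, 246, 249, 258, 268, 279, 305, 344, 417, 469, 519, 543, 501, 374, 360, 365, 363, 332, 245, 249, 247, 257, 266, 266, 287, 312, 360, 430, 483, 530, 527, 407, 371, 348, 252, 249, 248, 249, 259, 271, 272, 277, 301, 332, 406, 464, 522, 525, 392, 257, 243, 249, 250, 252, 262, 269, 271, 277, 303, 317, 326, 317, 302, 276, 249, 251, 252, 250, 252]
285 [410, 360, 361, 362, 359, 361, 326, 245, 250, 257, 269, 275, 304, 339, 408, 466, 513, 542, 509, 389, 368, 367, 365, 343, 253, 249, 246, 257, 266, 270, 281, 308, 354, 426, 478, 526, 527, 415, 357, 326, 249, 248, 250, 246, 259, 269, 269, 273, 302, 328, 398, 463, 518, 524, 359, 245, 243, 251, 248, 255, 264, 271, 265, 270, 302, 318, 325, 317, 299, 271, 232, 236, 237, 234, 237]
button [[462.2, -80.1], [488.9, -80.3], [459.4, -124.9], [487.3, -124.9]]
```

Run:
```python
from h import *
c=np.load("pics/w2.npy",allow_pickle=True).item()
# silhouette of a cylinder top radius 6.5 axis at z .0335: tangent line; solve rib centre y
e=np.array(c["eye"])
for r,m in [(217,34),(253,0),(287.5,-34),(318,-68)]:
    p=ray(c,[(275,r)],.0335)[0]; d=(p-e)[1:]; d/=np.linalg.norm(d)
    # centre at z=.0335 is offset so distance to ray=6.5mm, on +y side
    yc=p[1]*1e3+6.5/abs(d[1]*0-d[1]*0+d[1]*0+abs(d[1]*0)+abs(-d[1]*0)+abs(d[1])*0+abs(d[1]*0)+abs(d[1]*0)+abs(d[1])*0+abs(d[1]*0)+abs(-(p-e)[2])/np.linalg.norm((p-e)[1:]))
    print(m,round(yc,1),"origin y",round(yc-m,1))
```

```text
34 -169.3 origin y -203.3
0 -202.7 origin y -202.7
-34 -237.3 origin y -203.3
-68 -270.3 origin y -202.3
```

Call:
jog_arm:
  deltas:
    - [0,0.025,0,0,0,0,0.95]
    - [0.006,0.025,0,0.131,0,0,0.95]
    - [0.008,0.025,0,0.131,0,0,0.95]
    - [0.008,0.025,0,0.131,0,0,0.95]
    - [0.008,0.025,0,0.131,0,0,0.95]
    - [0.008,0.025,-0.02,0,0,-0.044,0.95]
    - [0.008,0.025,-0.03,0,0,0,0.95]
    - [0.008,0.025,-0.03,0,0,0,0.95]
    - [0,0.007,0,0,0,0,0.95]
    - [0,0,0,0,0,0,0.95]
  newtons: 40

```text
t: 6.2
eef_pos: [0.5825, 0.0609, 0.1011]
tool_rot: [-0.181, 0.697, 0.668, 0.186]
contact_force: [0.6, 0.0, 0.1]
gripper_width: 0.951
grasp_force: 0.0
```

```bash
cat >> h.py <<'E'
def st():
    o=bot.get_obs(); q=np.array(o["tool_rot"]); M=R.from_quat(q[[1,2,3,0]]).as_matrix()
    z=M[:,2]; print("t",o["t"],"pos",(o["eef_pos"]*1e3).round(1),"tilt",round(np.degrees(np.arctan2(z[1],-z[2])),1),"zx",z[0].round(3),"yaw",round(np.degrees(np.arctan2(M[1,1],M[0,1])),1),"F",np.round(o["contact_force"],1),"w",round(float(o["gripper_width"]),3),"gf",round(float(o["grasp_force"]),1),"q",np.round(o["q"],2))
E
python3 -c "
from plq import *
st()
for o in plaques(cam('side'),(140,310,185,310)): print(o)"
```

```text
t 6.2 pos [582.5  60.9 101.1] tilt 30.1 zx 0.018 yaw -2.4 F [0.6 0.  0.1] w 0.951 gf 0.0 q [ 0.16  0.58 -0.14  1.91 -0.66  0.78  0.51]
(array([246., 284.]), 438, 247, 56, 83, -5.8)
(array([278., 234.]), 442, 101, 56, 84, -19.1)
(array([228., 208.]), 582, 96, 56, 84, -2.9)
```

Call:
jog_arm:
  deltas:
    - [0,0,-0.025,0,0,0,0.9]
    - [0,0,-0.025,0,0,0,0.9]
    - [0,0,-0.016,0,0,0,0.9]
    - [0,0,-0.01,0,0,0,0.9]
    - [0,0,0,0,0,0,0.9]
    - [0,0,0,0,0,0,0.5]
    - [0,0,0,0,0,0,0.5]
    - [0,0,0,0,0,0,0.5]
    - [0,0,0,0,0,0,0.5]

```text
t: 7.15
eef_pos: [0.585, 0.059, 0.0267]
tool_rot: [-0.178, 0.698, 0.668, 0.188]
contact_force: [-1.9, -2.3, 6.3]
gripper_width: 0.638
grasp_force: 42.7
```

```bash
python3 -c "
from plq import *
st()
w=cam('wrist')['img'];s=cam('side')['img'][180:372,120:376]
B=np.hstack([cv2.resize(w,(400,300)),cv2.resize(s,(400,300))]);cv2.imwrite('pics/p1.png',B[:,:,::-1])"
```

```text
t 7.15 pos [585.   59.   26.7] tilt 30.0 zx 0.024 yaw -2.5 F [-1.9 -2.3  6.3] w 0.638 gf 42.7 q [ 0.19  0.7  -0.18  1.92 -0.71  0.66  0.6 ]
```

View pics/p1.png

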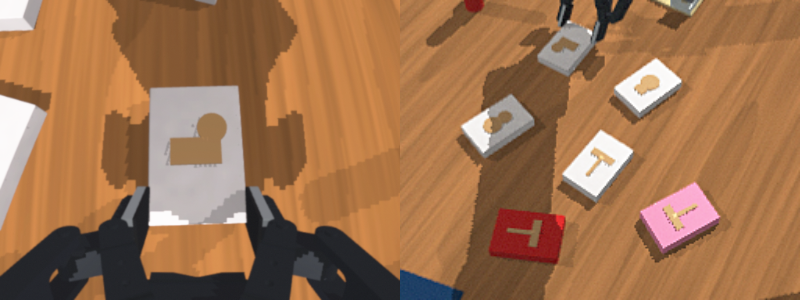

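Call:
jog_arm:
  deltas:
    - [0,0,0.02,0,0,0,0.5]
    - [0,0,0.03,0,0,0,0.5]
    - [0,0,0.03,0,0,0,0.5]
    - [0,-0.01,0.03,-0.14,0,0,0.5]
    - [0,-0.02,0.03,-0.14,0,0.024,0.5]
    - [0,-0.02,0.03,-0.14,0,0,0.5]
    - [-0.005,-0.03,0,-0.14,0,0,0.5]
    - [-0.005,-0.03,0,-0.14,0,0,0.5]
    - [-0.005,-0.03,0,-0.14,0,0,0.5]
    - [-0.005,-0.03,0,-0.14,0,0,0.5]

```text
t: 8.25
eef_pos: [0.5646, -0.1111, 0.1968]
tool_rot: [0.169, 0.692, 0.684, -0.154]
contact_force: [-0.6, 0.1, -2.0]
gripper_width: 0.636
grasp_force: 42.4
```

Call:
jog_arm:
  deltas:
    - [-0.005,-0.03,0,-0.14,0,0,0.5]
    - [-0.005,-0.03,0,-0.14,0,0,0.5]
    - [-0.005,-0.03,0,-0.14,0,0,0.5]
    - [-0.006,-0.03,0,-0.14,0,0,0.5]
    - [0,-0.03,0,-0.03,0,0,0.5]
    - [0,-0.03,0,0,0,0,0.5]
    - [0,0,0,0,0,0,0.5]
    - [0,0,0,0,0,0,0.5]

```text
t: 9.05
eef_pos: [0.543, -0.2908, 0.1953]
tool_rot: [0.36, 0.615, 0.61, -0.346]
contact_force: [0.4, -0.7, -0.3]
gripper_width: 0.637
grasp_force: 42.6
```

```bash
python3 -c "
from plq import *
st()"
```

```text
t 9.05 pos [ 543.  -290.8  195.3] tilt -59.9 zx 0.014 yaw 0.2 F [ 0.4 -0.7 -0.3] w 0.637 gf 42.6 q [-0.57  0.67  0.67  2.06  0.99  0.81 -0.83]
```

Call:
jog_arm:
  deltas:
    - [0.001,0.011,0,0,0,-0.023,0.5]
    - [0,0.011,0,0,0,0,0.5]
    - [0,0,-0.03,0,0,0,0.5]
    - [0,0,-0.03,0,0,0,0.5]
    - [0,0,0,0,0,0,0.5]
    - [0,0,0,0,0,0,0.5]

```text
t: 9.65
eef_pos: [0.5445, -0.268, 0.1358]
tool_rot: [0.356, 0.621, 0.604, -0.35]
contact_force: [0.5, 0.4, -0.4]
gripper_width: 0.639
grasp_force: 42.5
```

```bash
cat > rackpic.py <<'E'
import sys
from plq import *
st()
a=cam('scene');b=cam('side');np.save('pics/ls.npy',a,allow_pickle=True);np.save('pics/ld.npy',b,allow_pickle=True)
A=cv2.resize(a['img'][130:235,100:240],(800,600))[:, :];A=cv2.resize(A,(400,300));
B=cv2.resize(b['img'][60:195,240:380],(400,386))
W=cv2.resize(cam('wrist')['img'],(400,300))
C=np.zeros((600,800,3),np.uint8);C[:300,:400]=A;C[:386,400:]=B;C[300:,:400]=W
cv2.imwrite(f'pics/{sys.argv[1]}.png',C[:,:,::-1])
E
python3 rackpic.py r1
```

```text
t 9.65 pos [ 544.5 -268.   135.8] tilt -60.0 zx -0.004 yaw -0.9 F [ 0.5  0.4 -0.4] w 0.639 gf 42.5 q [-0.58  0.79  0.63  2.05  0.95  0.78 -0.93]
```

View pics/r1.png

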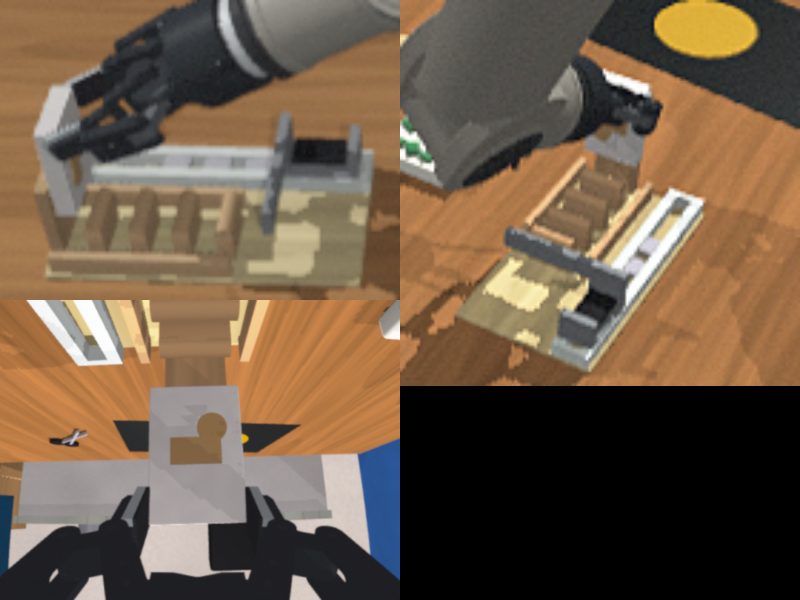

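Call:
jog_arm:
  deltas:
    - [0,0,-0.015,0,0,0,0.5]
    - [0,0,-0.01,0,0,0,0.5]
    - [0,0,-0.01,0,0,0,0.5]
    - [0,0,0,0,0,0,0.5]

```text
t: 10.2
eef_pos: [0.544, -0.2685, 0.0995]
tool_rot: [0.356, 0.621, 0.604, -0.35]
contact_force: [-0.2, -0.5, -0.5]
gripper_width: 0.637
grasp_force: 42.5
```

```bash
python3 -c "
from plq import *
st()"
```

```text
t 10.2 pos [ 544.  -268.5   99.5] tilt -59.9 zx -0.006 yaw -1.0 F [-0.2 -0.5 -0.5] w 0.637 gf 42.5 q [-0.57  0.86  0.61  2.05  0.96  0.74 -0.99]
```

Call:
jog_arm:
  deltas:
    - [0,0,-0.008,0,0,0,0.5]
    - [0,0,-0.006,0,0,0,0.5]
    - [0,0,0,0,0,0,0.5]

```text
t: 10.5
eef_pos: [0.5441, -0.2692, 0.0863]
tool_rot: [0.357, 0.621, 0.603, -0.351]
contact_force: [-0.6, -0.3, -0.0]
gripper_width: 0.638
grasp_force: 42.5
```

```bash
python3 -c "
from plq import *
st()"
```

```text
t 10.5 pos [ 544.1 -269.2   86.3] tilt -60.0 zx -0.006 yaw -1.1 F [-0.6 -0.3 -0. ] w 0.638 gf 42.5 q [-0.57  0.89  0.61  2.05  0.96  0.72 -1.02]
```

Call:
jog_arm:
  deltas:
    - [0,0,0,0,0,0,0.85]
    - [0,0,0,0,0,0,0.85]
    - [0,0.0087,0.005,0,0,0,0.85]
    - [0,0.0174,0.01,0,0,0,0.85]
    - [0,0.0174,0.01,0,0,0,0.85]
    - [0,0.01,0.04,0,0,0,0.85]
    - [0,0,0.04,0,0,0,0.85]
    - [0,0.02,0.02,0.14,0,0,0.85]
    - [0,0.02,0,0.14,0,0,0.85]

```text
t: 11.4
eef_pos: [0.5452, -0.1735, 0.2142]
tool_rot: [0.265, 0.666, 0.647, -0.259]
contact_force: [-0.1, 0.7, -0.2]
gripper_width: 0.852
grasp_force: 0.0
```

```bash
python3 rackpic.py r2; python3 -c "
from plq import *
for o in plaques(cam('side'),(140,310,185,310),150): print(o)
print(plaques(np.load('pics/ls.npy',allow_pickle=True).item()))"
```

```text
t 11.4 pos [ 545.2 -173.5  214.2] tilt -43.5 zx -0.001 yaw -1.2 F [-0.1  0.7 -0.2] w 0.852 gf 0.0 q [-0.59  0.47  0.52  2.    0.67  0.94 -0.59]
(array([246., 284.]), 438, 248, 56, 84, -5.8)
(array([181., 259.]), 592, 265, 55, 83, -18.7)
(array([278., 234.]), 443, 102, 56, 84, -19.1)
[(array([356., 181.]), 439, 246, 55, 84, -6.2), (array([297., 181.]), 443, 100, 56, 82, -18.9)]
```

View pics/r2.png

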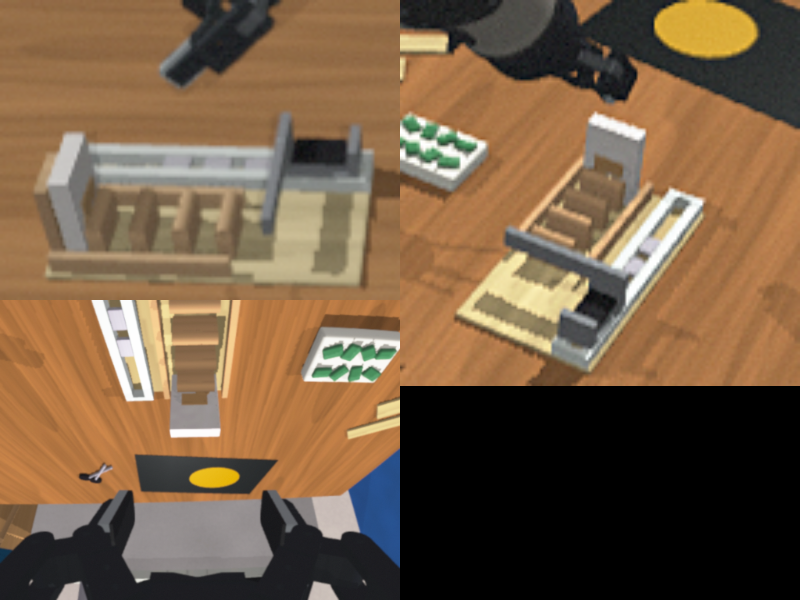

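Call:
jog_arm:
  deltas:
    - [-0.01,0.025,0,0.1283,0,0,0.85]
    - [-0.01,0.025,0,0.1283,0,0,0.85]
    - [-0.01,0.025,0,0.1283,0,0,0.85]
    - [-0.01,0.025,0,0.1283,0,0,0.85]
    - [-0.01,0.025,0,0.1283,0,0,0.95]
    - [-0.01,0.025,-0.01,0.1283,0,0,0.95]
    - [-0.01,0.025,-0.02,0.1283,0,0,0.95]
    - [-0.01,0.025,-0.02,0.1283,0,0,0.95]
    - [-0.01,0.02,-0.02,0.1283,0,0,0.95]
    - [-0.01,0.02,-0.02,0.1283,0,0,0.95]

```text
t: 12.6
eef_pos: [0.4419, 0.0659, 0.1189]
tool_rot: [-0.188, 0.692, 0.674, 0.176]
contact_force: [-0.2, 0.5, -1.4]
gripper_width: 0.953
grasp_force: 0.0
```

Call:
jog_arm:
  deltas:
    - [-0.005,0,-0.01,0,0,-0.104,0.95]
    - [-0.009,0,0,0,0,-0.104,0.95]
    - [0,0,0,0,0,-0.103,0.95]
    - [0,0,0,0,0,0,0.95]
    - [0,0,0,0,0,0,0.95]

```text
t: 13.1
eef_pos: [0.4289, 0.0652, 0.11]
tool_rot: [-0.157, 0.788, 0.561, 0.201]
contact_force: [0.8, -0.2, 0.7]
gripper_width: 0.949
grasp_force: 0.0
```

```bash
python3 -c "
from plq import *
st()"
```

```text
t 13.1 pos [428.9  65.2 110. ] tilt 28.5 zx 0.141 yaw -18.8 F [ 0.8 -0.2  0.7] w 0.949 gf 0.0 q [ 0.04  0.34  0.01  2.34 -1.04  0.59  0.63]
```

Call:
jog_arm:
  deltas:
    - [0.002,0.001,-0.025,0,0,0,0.9]
    - [0,0,-0.025,0,0,0,0.9]
    - [0,0,-0.02,0,0,0,0.9]
    - [0,0,-0.013,0,0,0,0.9]
    - [0,0,0,0,0,0,0.9]
    - [0,0,0,0,0,0,0.9]

```text
t: 13.7
eef_pos: [0.4324, 0.066, 0.0281]
tool_rot: [-0.156, 0.788, 0.56, 0.203]
contact_force: [-0.3, -1.0, 0.1]
gripper_width: 0.899
grasp_force: 0.0
```

```bash
python3 -c "
from plq import *
st()"
```

```text
t 13.7 pos [432.4  66.   28.1] tilt 28.6 zx 0.145 yaw -18.9 F [-0.3 -1.   0.1] w 0.899 gf 0.0 q [ 0.17  0.54 -0.15  2.35 -1.32  0.44  0.97]
```

Good; close, then lift a little.

Call:
jog_arm:
  deltas:
    - [-0.001,0,-0.002,0,0,0,0.9]
    - [0,0,0,0,0,0,0.5]
    - [0,0,0,0,0,0,0.5]
    - [0,0,0,0,0,0,0.5]
    - [0,0,0,0,0,0,0.5]

```text
t: 14.2
eef_pos: [0.4314, 0.0656, 0.0272]
tool_rot: [-0.155, 0.788, 0.56, 0.204]
contact_force: [-1.5, -1.5, 6.3]
gripper_width: 0.642
grasp_force: 40.9
```

```bash
python3 -c "
from plq import *
st();c=cam('side')
for o in plaques(c,(140,310,185,310),150): print(o)
for o in plaques(c,(240,310,205,260),105): print(o)"
```

```text
t 14.2 pos [431.4  65.6  27.2] tilt 28.5 zx 0.147 yaw -19.0 F [-1.5 -1.5  6.3] w 0.642 gf 40.9 q [ 0.18  0.54 -0.16  2.35 -1.32  0.43  0.98]
(array([246., 285.]), 439, 248, 55, 83, -5.9)
(array([182., 258.]), 592, 264, 56, 85, -18.9)
(array([278., 234.]), 440, 102, 61, 84, -20.6)
(array([280., 230.]), 441, 95, 74, 123, -4.3)
```

Call:
jog_arm:
  deltas:
    - [0,0,0.02,0,0,0,0.5]
    - [0,0,0.03,0,0,0,0.5]
    - [0.01,0,0.03,0,0,0.104,0.5]
    - [0.01,0,0.03,0,0,0.104,0.5]
    - [0.01,-0.01,0.03,0,0,0.104,0.5]
    - [0.01,-0.02,0.03,-0.14,0,0,0.5]
    - [0.01,-0.02,0,-0.14,0,0,0.5]
    - [0.01,-0.02,0,-0.14,0,0,0.5]
    - [0.01,-0.02,0,-0.14,0,0,0.5]
    - [0.01,-0.02,0,-0.14,0,0,0.5]

```text
t: 15.25
eef_pos: [0.512, -0.045, 0.1979]
tool_rot: [0.067, 0.713, 0.694, -0.067]
contact_force: [-0.6, -1.0, -1.5]
gripper_width: 0.637
grasp_force: 42.8
```

Call:
jog_arm:
  deltas:
    - [0.01,-0.02,0,-0.14,0,0,0.5]
    - [0.01,-0.02,0,-0.14,0,0,0.5]
    - [0.01,-0.02,0,-0.14,0,0,0.5]
    - [0.004,-0.02,0,-0.14,0,0,0.5]
    - [0,-0.02,0,-0.14,0,0,0.5]
    - [0,-0.02,0,-0.14,0,0,0.5]
    - [0,-0.02,0,-0.031,0,0,0.5]
    - [0,-0.02,0,0,0,0,0.5]
    - [0,-0.02,0,0,0,0,0.5]
    - [0,0,0,0,0,0,0.5]

```text
t: 16.25
eef_pos: [0.5434, -0.2288, 0.198]
tool_rot: [0.358, 0.622, 0.6, -0.354]
contact_force: [-0.7, -0.4, -0.5]
gripper_width: 0.636
grasp_force: 42.8
```

```bash
python3 -c "
from plq import *
st()"
```

```text
t 16.25 pos [ 543.4 -228.8  198. ] tilt -60.4 zx -0.011 yaw -1.4 F [-0.7 -0.4 -0.5] w 0.636 gf 42.8 q [-0.62  0.64  0.58  2.04  0.92  0.96 -0.85]
```

Call:
jog_arm:
  deltas:
    - [0.001,-0.005,0,0,0,0,0.5]
    - [0,0,-0.03,0,0,0,0.5]
    - [0,0,-0.03,0,0,0,0.5]
    - [0,0,0,0,0,0,0.5]
    - [0,0,-0.015,0,0,0,0.5]
    - [0,0,-0.015,0,0,0,0.5]
    - [0,0,0,0,0,0,0.5]

```text
t: 16.95
eef_pos: [0.546, -0.2298, 0.1063]
tool_rot: [0.359, 0.62, 0.602, -0.353]
contact_force: [0.2, -3.1, -1.5]
gripper_width: 0.637
grasp_force: 42.7
```

```bash
python3 -c "
from plq import *
st()"
```

```text
t 16.95 pos [ 546.  -229.8  106.3] tilt -60.4 zx -0.006 yaw -1.1 F [ 0.2 -3.1 -1.5] w 0.637 gf 42.7 q [-0.59  0.83  0.55  2.04  0.94  0.84 -1.  ]
```

Call:
jog_arm:
  deltas:
    - [0,-0.003,0,0,0,0,0.5]
    - [0,0,0,0,0,0,0.5]
    - [0,0,-0.01,0,0,0,0.5]
    - [0,0,-0.008,0,0,0,0.5]
    - [0,0,0,0,0,0,0.5]
    - [0,0,0,0,0,0,0.5]

```text
t: 17.55
eef_pos: [0.5459, -0.2323, 0.0879]
tool_rot: [0.358, 0.62, 0.602, -0.353]
contact_force: [0.2, -2.5, -1.8]
gripper_width: 0.635
grasp_force: 43.0
```

```bash
python3 -c "
from plq import *
st()"
```

```text
t 17.55 pos [ 545.9 -232.3   87.9] tilt -60.4 zx -0.006 yaw -1.0 F [ 0.2 -2.5 -1.8] w 0.635 gf 43.0 q [-0.58  0.86  0.54  2.04  0.94  0.81 -1.03]
```

Call:
jog_arm:
  deltas:
    - [0,0,-0.001,0,0,0,0.85]
    - [0,0,0,0,0,0,0.85]
    - [0,0.0087,0.005,0,0,0,0.85]
    - [0,0.0174,0.01,0,0,0,0.85]
    - [0,0.0174,0.01,0,0,0,0.85]
    - [0,0.01,0.04,0,0,0,0.85]
    - [0,0,0.04,0,0,0,0.85]
    - [0,0.02,0.02,0.14,0,0,0.85]
    - [0,0.02,0,0.14,0,0,0.85]

```text
t: 18.45
eef_pos: [0.5473, -0.1367, 0.2152]
tool_rot: [0.268, 0.665, 0.647, -0.262]
contact_force: [1.1, -0.3, -0.7]
gripper_width: 0.851
grasp_force: 0.0
```

```bash
python3 rackpic.py r3; python3 -c "
from plq import *
for o in plaques(cam('side'),(140,310,185,310),150): print(o)
print(plaques(np.load('pics/ls.npy',allow_pickle=True).item()))"
```

```text
t 18.45 pos [ 547.3 -136.7  215.2] tilt -44.0 zx -0.001 yaw -1.2 F [ 1.1 -0.3 -0.7] w 0.851 gf 0.0 q [-0.61  0.47  0.46  1.98  0.67  1.01 -0.65]
(array([246., 284.]), 438, 248, 56, 84, -5.8)
(array([182., 259.]), 592, 265, 55, 83, -19.4)
[(array([356., 181.]), 439, 246, 55, 84, -6.2)]
```

View pics/r3.png

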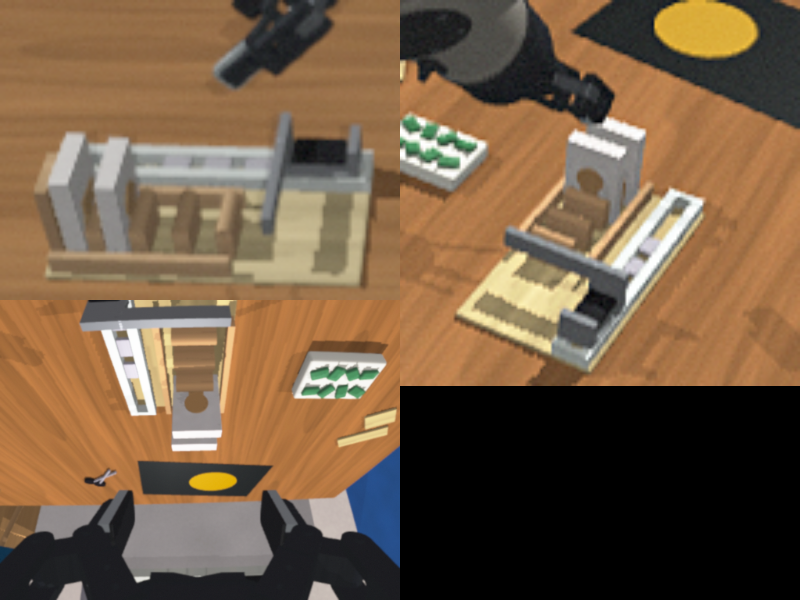

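Call:
jog_arm:
  deltas:
    - [-0.01,0.025,0,0.129,0,0,0.85]
    - [-0.01,0.025,0,0.129,0,0,0.85]
    - [-0.01,0.025,0,0.129,0,0,0.85]
    - [-0.01,0.025,0,0.129,0,0,0.85]
    - [-0.01,0.025,0,0.129,0,0,0.95]
    - [-0.01,0.025,0,0.129,0,0,0.95]
    - [-0.01,0.025,0,0.129,0,0,0.95]
    - [-0.01,0.025,0,0.129,0,0,0.95]
    - [-0.01,0.025,0,0.129,0,0,0.95]
    - [-0.01,0.025,0,0.129,0,0,0.95]

```text
t: 19.65
eef_pos: [0.4443, 0.1121, 0.2104]
tool_rot: [-0.188, 0.692, 0.675, 0.175]
contact_force: [-0.9, 1.0, -0.7]
gripper_width: 0.95
grasp_force: 0.0
```

Call:
jog_arm:
  deltas:
    - [-0.005,0.025,-0.025,0,0,-0.042,0.95]
    - [-0.005,0.025,-0.025,0,0,-0.042,0.95]
    - [-0.002,0.025,-0.025,0,0,0,0.95]
    - [0,0.02,-0.025,0,0,0,0.95]
    - [0,0,0,0,0,0,0.95]
    - [0,0,0,0,0,0,0.95]

```text
t: 20.25
eef_pos: [0.4321, 0.206, 0.1103]
tool_rot: [-0.179, 0.72, 0.646, 0.181]
contact_force: [0.5, -0.9, -0.3]
gripper_width: 0.951
grasp_force: 0.0
```

```bash
python3 -c "
from plq import *
st()"
```

```text
t 20.25 pos [432.1 206.  110.3] tilt 29.4 zx 0.03 yaw -5.9 F [ 0.5 -0.9 -0.3] w 0.951 gf 0.0 q [-0.23  0.37 -0.06  2.27 -1.02  0.55  0.51]
```

Call:
jog_arm:
  deltas:
    - [0.002,0.004,-0.025,0,0,0,0.9]
    - [0,0,-0.025,0,0,0,0.9]
    - [0,0,-0.02,0,0,0,0.9]
    - [0,0,-0.013,0,0,0,0.9]
    - [0,0,0,0,0,0,0.9]
    - [0,0,0,0,0,0,0.9]

```text
t: 20.85
eef_pos: [0.4365, 0.2095, 0.0297]
tool_rot: [-0.177, 0.72, 0.645, 0.184]
contact_force: [0.4, 0.6, 0.3]
gripper_width: 0.902
grasp_force: 0.0
```

```bash
python3 -c "
from plq import *
st()"
```

```text
t 20.85 pos [436.5 209.5  29.7] tilt 29.5 zx 0.036 yaw -6.0 F [0.4 0.6 0.3] w 0.902 gf 0.0 q [-0.12  0.56 -0.2   2.27 -1.26  0.4   0.82]
```

Call:
jog_arm:
  deltas:
    - [-0.001,0.001,-0.003,0,0,0,0.9]
    - [0,0,0,0,0,0,0.5]
    - [0,0,0,0,0,0,0.5]
    - [0,0,0,0,0,0,0.5]
    - [0,0,0,0,0,0,0.5]

```text
t: 21.35
eef_pos: [0.4354, 0.2112, 0.0272]
tool_rot: [-0.177, 0.72, 0.646, 0.184]
contact_force: [-2.2, -2.9, 7.3]
gripper_width: 0.638
grasp_force: 40.8
```

```bash
python3 -c "
from plq import *
st();c=cam('side')
for o in plaques(c,(140,310,185,310),150): print(o)"
```

```text
t 21.35 pos [435.4 211.2  27.2] tilt 29.5 zx 0.036 yaw -5.9 F [-2.2 -2.9  7.3] w 0.638 gf 40.8 q [-0.11  0.57 -0.21  2.28 -1.27  0.39  0.83]
(array([246., 283.]), 438, 247, 54, 84, -6.3)
(array([182., 258.]), 592, 265, 56, 85, -19.2)
```

Call:
jog_arm:
  deltas:
    - [0,0,0.02,0,0,0,0.5]
    - [0,0,0.03,0,0,0,0.5]
    - [0.01,-0.01,0.03,0,0,0.042,0.5]
    - [0.01,-0.02,0.03,0,0,0.042,0.5]
    - [0.01,-0.025,0.03,-0.1,0,0,0.5]
    - [0.01,-0.025,0.03,-0.13,0,0,0.5]
    - [0.01,-0.025,0.003,-0.13,0,0,0.5]
    - [0.01,-0.025,0,-0.13,0,0,0.5]
    - [0.01,-0.025,0,-0.13,0,0,0.5]
    - [0.01,-0.025,0,-0.13,0,0,0.5]

```text
t: 22.4
eef_pos: [0.5158, 0.0307, 0.2005]
tool_rot: [0.084, 0.711, 0.693, -0.084]
contact_force: [0.7, -0.3, -1.8]
gripper_width: 0.637
grasp_force: 42.8
```

Call:
jog_arm:
  deltas:
    - [0.01,-0.025,0,-0.13,0,0,0.5]
    - [0.01,-0.025,0,-0.13,0,0,0.5]
    - [0.01,-0.025,0,-0.13,0,0,0.5]
    - [0,-0.025,0,-0.13,0,0,0.5]
    - [0,-0.025,0,-0.13,0,0,0.5]
    - [0,-0.025,0,-0.13,0,0,0.5]
    - [0,-0.025,0,-0.032,0,0,0.5]
    - [0,-0.025,0,0,0,0,0.5]
    - [0,-0.02,0,0,0,0,0.5]
    - [0,0,0,0,0,0,0.5]

```text
t: 23.4
eef_pos: [0.5435, -0.1918, 0.2001]
tool_rot: [0.355, 0.623, 0.602, -0.351]
contact_force: [0.3, 1.0, -0.4]
gripper_width: 0.639
grasp_force: 42.8
```

```bash
python3 -c "
from plq import *
st()"
```

```text
t 23.4 pos [ 543.5 -191.8  200.1] tilt -59.9 zx -0.01 yaw -1.3 F [ 0.3  1.  -0.4] w 0.639 gf 42.8 q [-0.74  0.67  0.66  2.03  0.82  0.96 -0.81]
```

Call:
jog_arm:
  deltas:
    - [0.001,-0.004,0,0,0,0,0.5]
    - [0,-0.004,-0.03,0,0,0,0.5]
    - [0,0,-0.03,0,0,0,0.5]
    - [0,0,0,0,0,0,0.5]
    - [0,0,0,0,0,0,0.5]

```text
t: 23.9
eef_pos: [0.5465, -0.1961, 0.1396]
tool_rot: [0.356, 0.621, 0.604, -0.35]
contact_force: [-0.3, -0.2, 0.0]
gripper_width: 0.636
grasp_force: 42.8
```

```bash
python3 -c "
from plq import *
st()"
```

```text
t 23.9 pos [ 546.5 -196.1  139.6] tilt -59.9 zx -0.005 yaw -1.0 F [-0.3 -0.2  0. ] w 0.636 gf 42.8 q [-0.71  0.78  0.63  2.04  0.82  0.86 -0.89]
```

Call:
jog_arm:
  deltas:
    - [-0.001,-0.004,0,0,0,0,0.5]
    - [0,0,-0.015,0,0,0,0.5]
    - [0,0,-0.015,0,0,0,0.5]
    - [0,0,-0.01,0,0,0,0.5]
    - [0,0,0,0,0,0,0.5]
    - [0,0,-0.008,0,0,0,0.5]
    - [0,0,-0.004,0,0,0,0.5]
    - [0,0,0,0,0,0,0.5]

```text
t: 24.7
eef_pos: [0.5449, -0.2004, 0.0866]
tool_rot: [0.355, 0.621, 0.604, -0.35]
contact_force: [-0.1, -0.8, -0.6]
gripper_width: 0.643
grasp_force: 42.8
```

```bash
python3 -c "
from plq import *
st()"
```

```text
t 24.7 pos [ 544.9 -200.4   86.6] tilt -59.9 zx -0.006 yaw -1.0 F [-0.1 -0.8 -0.6] w 0.643 gf 42.8 q [-0.69  0.89  0.61  2.04  0.83  0.79 -0.97]
```

Call:
jog_arm:
  deltas:
    - [0,0,0,0,0,0,0.85]
    - [0,0,0,0,0,0,0.85]
    - [0,0.0087,0.005,0,0,0,0.85]
    - [0,0.0174,0.01,0,0,0,0.85]
    - [0,0.0174,0.01,0,0,0,0.85]
    - [0,0.01,0.04,0,0,0,0.85]
    - [0,0,0.04,0,0,0,0.85]
    - [0,0.02,0.02,0.14,0,0,0.85]
    - [0,0.02,0,0.14,0,0,0.85]

```text
t: 25.6
eef_pos: [0.5461, -0.1052, 0.215]
tool_rot: [0.265, 0.666, 0.648, -0.259]
contact_force: [-0.2, 0.4, -1.9]
gripper_width: 0.851
grasp_force: 0.0
```

```bash
python3 rackpic.py r4; python3 -c "
from plq import *
for o in plaques(np.load('pics/ld.npy',allow_pickle=True).item(),(140,310,185,310),150): print(o)
print(plaques(np.load('pics/ls.npy',allow_pickle=True).item()))"
```

```text
t 25.6 pos [ 546.1 -105.2  215. ] tilt -43.5 zx -0.002 yaw -1.2 F [-0.2  0.4 -1.9] w 0.851 gf 0.0 q [-0.72  0.48  0.54  1.98  0.6   1.01 -0.63]
(array([182., 259.]), 592, 265, 55, 83, -19.4)
[]
```

View pics/r4.png

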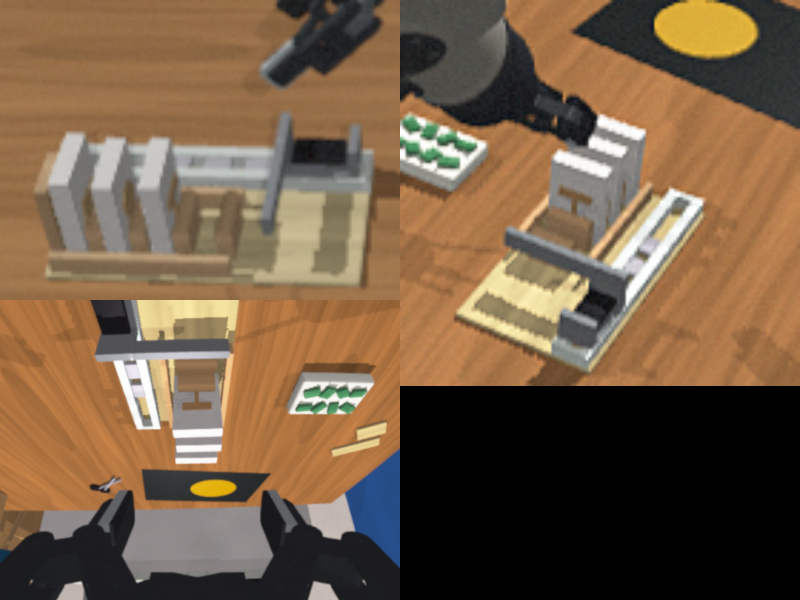

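Call:
jog_arm:
  deltas:
    - [0,0.025,0,0.1283,0,0,0.85]
    - [0,0.025,0,0.1283,0,0,0.85]
    - [0,0.025,0,0.1283,0,0,0.85]
    - [0.004,0.025,0,0.1283,0,0,0.85]
    - [0.005,0.025,0,0.1283,0,0,0.95]
    - [0.005,0.025,0,0.1283,0,0,0.95]
    - [0.005,0.025,0,0.1283,0,0,0.95]
    - [0.005,0.025,0,0.1283,0,0,0.95]
    - [0.005,0.025,0,0.1283,0,0,0.95]
    - [0.005,0.025,0,0.1283,0,0,0.95]

```text
t: 26.75
eef_pos: [0.5778, 0.1438, 0.2096]
tool_rot: [-0.188, 0.692, 0.674, 0.176]
contact_force: [0.0, 0.8, -0.2]
gripper_width: 0.955
grasp_force: 0.0
```

Call:
jog_arm:
  deltas:
    - [0,0.025,-0.025,0,0,-0.104,0.95]
    - [0,0.025,-0.025,0,0,-0.104,0.95]
    - [0,0.025,-0.025,0,0,-0.103,0.95]
    - [0,0.01,-0.025,0,0,0,0.95]
    - [0,0,0,0,0,0,0.95]
    - [0,0,0,0,0,0,0.95]

```text
t: 27.35
eef_pos: [0.5778, 0.2274, 0.1101]
tool_rot: [-0.157, 0.788, 0.56, 0.201]
contact_force: [0.6, -0.9, 0.8]
gripper_width: 0.948
grasp_force: 0.0
```

```bash
python3 -c "
from plq import *
st()
print(plaques(cam('side'),(140,310,185,310),130))
print(plaques(cam('scene')))"
```

```text
t 27.35 pos [577.8 227.4 110.1] tilt 28.5 zx 0.142 yaw -18.9 F [ 0.6 -0.9  0.8] w 0.948 gf 0.0 q [-0.25  0.51 -0.03  2.01 -0.94  0.53  0.2 ]
[(array([182., 260.]), 589, 266, 63, 86, -19.2)]
[(array([372., 228.]), 592, 262, 57, 82, -19.0)]
```

Still in place. Down to (580, 230, 26).

Call:
jog_arm:
  deltas:
    - [0.002,0.002,-0.025,0,0,0,0.9]
    - [0,0,-0.025,0,0,0,0.9]
    - [0,0,-0.02,0,0,0,0.9]
    - [0,0,-0.014,0,0,0,0.9]
    - [0,0,0,0,0,0,0.9]
    - [0,0,0,0,0,0,0.9]

```text
t: 28.05
eef_pos: [0.5821, 0.2292, 0.029]
tool_rot: [-0.155, 0.788, 0.559, 0.204]
contact_force: [0.5, -0.6, 0.3]
gripper_width: 0.9
grasp_force: 0.0
```

```bash
python3 -c "
from plq import *
st()"
```

```text
t 28.05 pos [582.1 229.2  29. ] tilt 28.6 zx 0.147 yaw -19.0 F [ 0.5 -0.6  0.3] w 0.9 gf 0.0 q [-0.15  0.66 -0.16  2.02 -1.09  0.38  0.41]
```

Call:
jog_arm:
  deltas:
    - [-0.001,0,-0.003,0,0,0,0.9]
    - [0,0,0,0,0,0,0.5]
    - [0,0,0,0,0,0,0.5]
    - [0,0,0,0,0,0,0.5]
    - [0,0,0,0,0,0,0.5]

```text
t: 28.55
eef_pos: [0.5805, 0.23, 0.0261]
tool_rot: [-0.156, 0.788, 0.56, 0.204]
contact_force: [-2.0, -2.8, 5.3]
gripper_width: 0.638
grasp_force: 42.0
```

```bash
python3 -c "
from plq import *
st();print(plaques(cam('scene')),plaques(cam('side'),(140,310,185,310),130))"
```

```text
t 28.55 pos [580.5 230.   26.1] tilt 28.6 zx 0.147 yaw -18.9 F [-2.  -2.8  5.3] w 0.638 gf 42.0 q [-0.14  0.66 -0.17  2.02 -1.1   0.37  0.43]
[] [(array([182., 260.]), 588, 264, 63, 91, -19.9)]
```

Call:
jog_arm:
  deltas:
    - [0,0,0.02,0,0,0,0.5]
    - [0,0,0.03,0,0,0,0.5]
    - [0,-0.01,0.03,0,0,0.104,0.5]
    - [0,-0.02,0.03,0,0,0.104,0.5]
    - [-0.003,-0.025,0.03,0,0,0.104,0.5]
    - [-0.003,-0.025,0.03,-0.13,0,0,0.5]
    - [-0.003,-0.025,0.004,-0.13,0,0,0.5]
    - [-0.003,-0.025,0,-0.13,0,0,0.5]
    - [-0.003,-0.025,0,-0.13,0,0,0.5]
    - [-0.003,-0.025,0,-0.13,0,0,0.5]

```text
t: 29.65
eef_pos: [0.5622, 0.0492, 0.2003]
tool_rot: [0.047, 0.714, 0.696, -0.049]
contact_force: [-0.2, -0.2, -0.5]
gripper_width: 0.642
grasp_force: 42.6
```

Call:
jog_arm:
  deltas:
    - [-0.003,-0.025,0,-0.13,0,0,0.5]
    - [-0.003,-0.025,0,-0.13,0,0,0.5]
    - [-0.003,-0.025,0,-0.13,0,0,0.5]
    - [-0.003,-0.025,0,-0.13,0,0,0.5]
    - [-0.003,-0.025,0,-0.13,0,0,0.5]
    - [0,-0.025,0,-0.13,0,0,0.5]
    - [0,-0.025,0,-0.13,0,0,0.5]
    - [0,-0.025,0,-0.012,0,0,0.5]
    - [0,0,0,0,0,0,0.5]
    - [0,0,0,0,0,0,0.5]

```text
t: 30.65
eef_pos: [0.5469, -0.1499, 0.199]
tool_rot: [0.358, 0.62, 0.602, -0.353]
contact_force: [-0.4, 0.8, -0.4]
gripper_width: 0.637
grasp_force: 42.7
```

```bash
python3 -c "
from plq import *
st()"
```

```text
t 30.65 pos [ 546.9 -149.9  199. ] tilt -60.3 zx -0.007 yaw -1.1 F [-0.4  0.8 -0.4] w 0.637 gf 42.7 q [-0.82  0.69  0.68  2.01  0.74  0.99 -0.79]
```

Call:
jog_arm:
  deltas:
    - [0,-0.009,0,0,0,0,0.5]
    - [0,-0.008,-0.01,0,0,0,0.5]
    - [0,0,-0.02,0,0,0,0.5]
    - [0,0,-0.03,0,0,0,0.5]
    - [0,0,0,0,0,0,0.5]
    - [0,0,0,0,0,0,0.5]

```text
t: 31.25
eef_pos: [0.5468, -0.1675, 0.1393]
tool_rot: [0.358, 0.62, 0.602, -0.354]
contact_force: [0.2, -0.6, -0.3]
gripper_width: 0.639
grasp_force: 42.7
```

```bash
python3 -c "
from plq import *
st()"
```

```text
t 31.25 pos [ 546.8 -167.5  139.3] tilt -60.4 zx -0.007 yaw -1.0 F [ 0.2 -0.6 -0.3] w 0.639 gf 42.7 q [-0.78  0.81  0.66  2.03  0.75  0.88 -0.87]
```

Call:
jog_arm:
  deltas:
    - [0,0,-0.015,0,0,0,0.5]
    - [0,0,-0.015,0,0,0,0.5]
    - [0,0,-0.01,0,0,0,0.5]
    - [0,0,0,0,0,0,0.5]
    - [0,0,-0.008,0,0,0,0.5]
    - [0,0,-0.004,0,0,0,0.5]
    - [0,0,0,0,0,0,0.5]

```text
t: 31.95
eef_pos: [0.5469, -0.1669, 0.0867]
tool_rot: [0.358, 0.62, 0.603, -0.353]
contact_force: [-0.4, 0.3, -1.8]
gripper_width: 0.64
grasp_force: 42.7
```

```bash
python3 -c "
from plq import *
st()"
```

```text
t 31.95 pos [ 546.9 -166.9   86.7] tilt -60.4 zx -0.007 yaw -1.0 F [-0.4  0.3 -1.8] w 0.64 gf 42.7 q [-0.76  0.91  0.63  2.02  0.75  0.82 -0.94]
```

Call:
jog_arm:
  deltas:
    - [0,0,0,0,0,0,0.85]
    - [0,0,0,0,0,0,0.85]
    - [0,0.0087,0.005,0,0,0,0.85]
    - [0,0.0174,0.01,0,0,0,0.85]
    - [0,0.0174,0.01,0,0,0,0.85]
    - [0,0.01,0.04,0,0,0,0.85]
    - [0,0,0.04,0,0,0,0.85]
    - [0,0,0.02,0.14,0,0,0.85]
    - [0,0,0,0.14,0,0,0.85]
    - [0,0,0,0,0,0,0.85]

```text
t: 32.95
eef_pos: [0.5474, -0.1164, 0.2161]
tool_rot: [0.268, 0.667, 0.643, -0.262]
contact_force: [-0.1, -1.0, 1.1]
gripper_width: 0.85
grasp_force: 0.0
```

```bash
python3 rackpic.py r5
```

```text
t 32.95 pos [ 547.4 -116.4  216.1] tilt -44.1 zx -0.005 yaw -1.6 F [-0.1 -1.   1.1] w 0.85 gf 0.0 q [-0.75  0.5   0.6   1.98  0.58  0.99 -0.6 ]
```

View pics/r5.png

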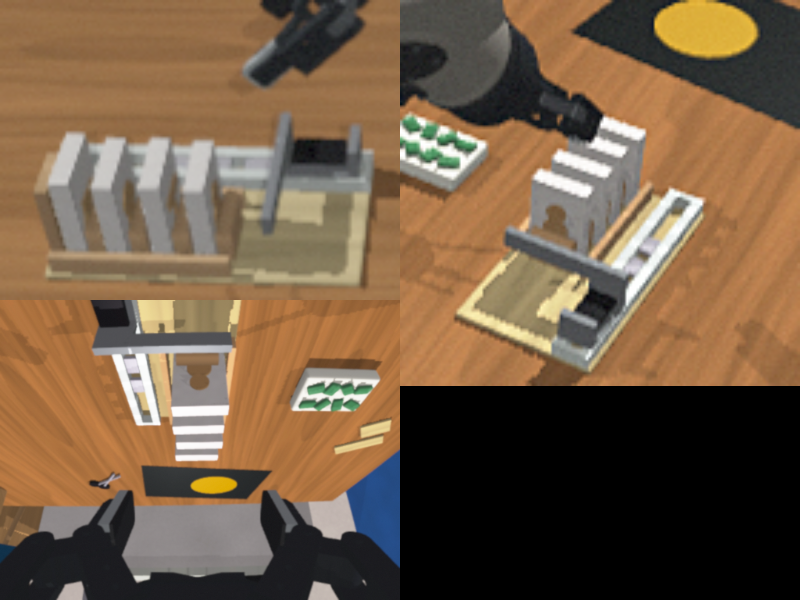

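Call:
jog_arm:
  deltas:
    - [-0.012,0.003,0,0.128,0,0,0]
    - [-0.012,0.003,0,0.128,0,0,0]
    - [-0.012,0.003,0,0.128,0,0,0]
    - [-0.012,0.003,0,0.128,0,0,0]
    - [-0.012,0.003,-0.02,0.128,0,0,0]
    - [-0.014,0,-0.03,0.13,0,0,0]
    - [0,0,-0.03,0,0,0,0]
    - [0,0,-0.02,0,0,0,0]
    - [0,0,0,0,0,0,0]
    - [0,0,0,0,0,0,0]

```text
t: 34.1
eef_pos: [0.4723, -0.0974, 0.1107]
tool_rot: [-0.002, 0.715, 0.699, -0.006]
contact_force: [0.1, -0.3, 0.7]
gripper_width: 0.0
grasp_force: 0.0
```

```bash
python3 -c "
from plq import *
st()"
```

```text
t 34.1 pos [472.3 -97.4 110.7] tilt -0.3 zx -0.011 yaw -1.3 F [ 0.1 -0.3  0.7] w 0.0 gf 0.0 q [-0.21  0.39  0.35  2.14 -0.2   0.66  0.25]
```

Call:
jog_arm:
  deltas:
    - [0.001,-0.005,-0.02,0,0,0,0]
    - [0,0,-0.02,0,0,0,0]
    - [0,0,-0.01,0,0,0,0]
    - [0,0,-0.008,0,0,0,0]
    - [0,0,0,0,0,0,0]
    - [0,0,0,0,0,0,0]

```text
t: 34.7
eef_pos: [0.4742, -0.103, 0.0547]
tool_rot: [-0.001, 0.716, 0.698, -0.003]
contact_force: [-2.9, 2.3, 4.2]
gripper_width: -0.0
grasp_force: 2.0
```

Call:
jog_arm:
  deltas:
    - [0,0,-0.003,0,0,0,0]
    - [0,-0.01,0,0,0,0,0]
    - [0,-0.01,0,0,0,0,0]
    - [0,-0.01,0,0,0,0,0]
    - [0,-0.01,0,0,0,0,0]
    - [0,0,0,0,0,0,0]
    - [0,0,0,0,0,0,0]

```text
t: 35.4
eef_pos: [0.4736, -0.1449, 0.052]
tool_rot: [-0.001, 0.716, 0.698, -0.004]
contact_force: [-4.8, -0.8, 9.8]
gripper_width: -0.001
grasp_force: 5.0
```

Call:
jog_arm:
  deltas:
    - [0,0,0.007,0,0,0,0]
    - [0,0,0.008,0,0,0,0]
    - [0,-0.003,0,0,0,0,0]
    - [0,-0.002,0,0,0,0,0]
    - [0,-0.002,0,0,0,0,0]
    - [0,0,0,0,0,0,0]
    - [0,0,0,0,0,0,0]

```text
t: 36.1
eef_pos: [0.4739, -0.1505, 0.0659]
tool_rot: [-0.001, 0.716, 0.698, -0.004]
contact_force: [0.5, 0.5, 0.2]
gripper_width: -0.002
grasp_force: 0.0
```

Call:
jog_arm:
  deltas:
    - [0,-0.002,0,0,0,0,0]
    - [0,-0.001,0,0,0,0,0]
    - [0,-0.001,0,0,0,0,0]
    - [0,0,0,0,0,0,0]
    - [0,0,0,0,0,0,0]

```text
t: 36.6
eef_pos: [0.474, -0.1545, 0.0661]
tool_rot: [-0.001, 0.716, 0.698, -0.004]
contact_force: [0.1, -1.0, -0.2]
gripper_width: -0.002
grasp_force: 0.0
```

Call:
jog_arm:
  deltas:
    - [0,-0.002,0,0,0,0,0]
    - [0,-0.001,0,0,0,0,0]
    - [0,0,0,0,0,0,0]
    - [0,0,0,0,0,0,0]

```text
t: 37.0
eef_pos: [0.474, -0.1576, 0.0661]
tool_rot: [-0.001, 0.716, 0.698, -0.004]
contact_force: [0.9, -0.2, 0.5]
gripper_width: 0.001
grasp_force: 0.0
```

```bash
python3 rackpic.py r6
```

```text
t 37.0 pos [ 474.  -157.6   66.1] tilt -0.2 zx -0.006 yaw -1.4 F [ 0.9 -0.2  0.5] w 0.001 gf 0.0 q [-0.05  0.49  0.3   2.13 -0.25  0.57  0.41]
```

View pics/r6.png

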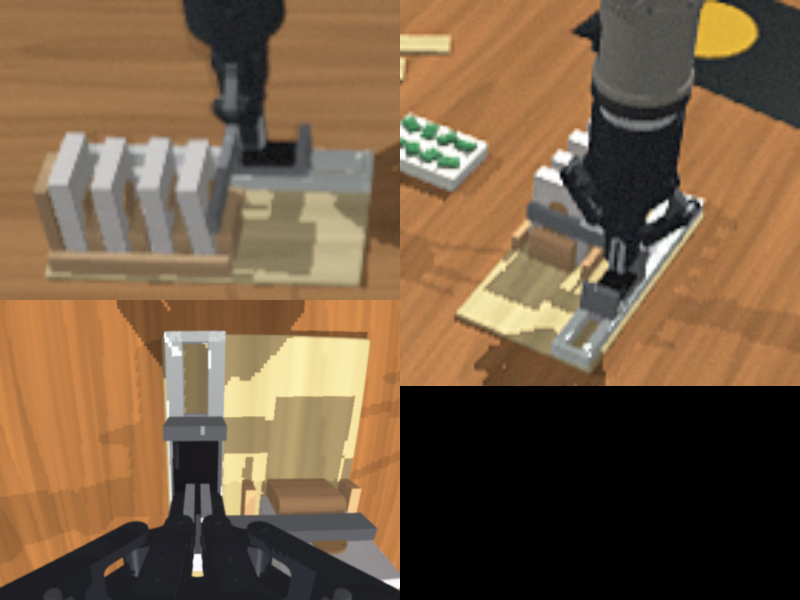

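Run:
```python
from h import *
w=np.load("pics/w2.npy",allow_pickle=True).item()
c=cam("wrist"); np.save("pics/w6.npy",c,allow_pickle=True)
for n,k,col,r0,r1 in(("open",w,185,70,180),("now",c,250,130,220)):
    g=k["img"][r0:r1,col].astype(int).sum(1)
    print(n,[(r0+i,int(v)) for i,v in enumerate(g) if i%2==0][:45])
print("cheek +y edge now",ray(c,[(250,150),(250,165)],.05)[:,1]*1e3,"open",ray(w,[(185,85),(185,96)],.05)[:,1]*1e3)
```

```text
open [(70, 218), (72, 219), (74, 289), (76, 455), (78, 473), (80, 469), (82, 427), (84, 307), (86, 368), (88, 439), (90, 441), (92, 438), (94, 437), (96, 434), (98, 287), (100, 206), (102, 102), (104, 105), (106, 110), (108, 108), (110, 106), (112, 111), (114, 108), (116, 104), (118, 112), (120, 108), (122, 109), (124, 107), (126, 109), (128, 105), (130, 107), (132, 104), (134, 68), (136, 71), (138, 67), (140, 67), (142, 69), (144, 65), (146, 64), (148, 64), (150, 66), (152, 64), (154, 69), (156, 66), (158, 182)]
now [(130, 336), (132, 336), (134, 336), (136, 333), (138, 336), (140, 335), (142, 337), (144, 343), (146, 378), (148, 392), (150, 268), (152, 252), (154, 252), (156, 249), (158, 252), (160, 254), (162, 301), (164, 311), (166, 311), (168, 314), (170, 311), (172, 312), (174, 311), (176, 314), (178, 307), (180, 224), (182, 82), (184, 82), (186, 84), (188, 81), (190, 84), (192, 81), (194, 80), (196, 83), (198, 80), (200, 82), (202, 83), (204, 81), (206, 79), (208, 85), (210, 80), (212, 81), (214, 80), (216, 82), (218, 84)]
cheek +y edge now [-107.18797031 -113.41066062] open [-69.35486    -77.04636475]
```

Run:
```python
from h import *
w=np.load("pics/w2.npy",allow_pickle=True).item();c=np.load("pics/w6.npy",allow_pickle=True).item()
a=ray(c,[(250,161.5),(250,179.5)],.05)[:,1]*1e3;b=ray(w,[(185,85),(185,97.5)],.05)[:,1]*1e3
print(a,b,"moved",b-a)
# black button height from its x width (28 mm): row 200
for r in(190,200,210):
    g=c["img"][r].astype(int).sum(1); i=np.where(g[200:300]<110)[0]+200; print(r,i.min(),i.max(),[round(float(np.diff(ray(c,[(i.min(),r),(i.max()+1,r)],z)[:,0])[0]*1e3),1) for z in(.03,.034,.038)])
```

```text
[-111.94520258 -119.57420318] [-69.35486    -78.10291323] moved [42.59034258 41.47128994]
190 229 278 [24.1, 23.5, 22.8]
200 229 277 [23.8, 23.2, 22.6]
210 223 277 [27.0, 26.3, 25.6]
```

Call:
jog_arm:
  deltas:
    - [0,0.014,0,0,0,0,0]
    - [0,0.012,0,0,0,0,0]
    - [0,0.002,0,0,0,0,0]
    - [0,0.002,0,0,0,0,0]
    - [0,0,0,0,0,0,0]
    - [0,0,0,0,0,0,0]

```text
t: 37.8
eef_pos: [0.474, -0.1275, 0.0661]
tool_rot: [-0.001, 0.716, 0.698, -0.004]
contact_force: [-0.0, -0.8, 0.1]
gripper_width: 0.003
grasp_force: 0.0
```

Call:
jog_arm:
  deltas:
    - [0,0.0015,0,0,0,0,0]
    - [0,0.0015,0,0,0,0,0]
    - [0,0,0,0,0,0,0]
    - [0,0,0,0,0,0,0]

```text
t: 38.2
eef_pos: [0.4741, -0.1246, 0.0661]
tool_rot: [-0.001, 0.716, 0.698, -0.004]
contact_force: [0.5, -1.0, 0.2]
gripper_width: 0.001
grasp_force: 0.6
```

Call:
jog_arm:
  deltas:
    - [0,0.001,0,0,0,0,0]
    - [0,0.001,0,0,0,0,0]
    - [0,0,0,0,0,0,0]
    - [0,0,0,0,0,0,0]

```text
t: 38.6
eef_pos: [0.4741, -0.1224, 0.0661]
tool_rot: [-0.001, 0.716, 0.698, -0.004]
contact_force: [-0.0, -0.5, 0.4]
gripper_width: -0.003
grasp_force: 0.6
```

Call:
jog_arm:
  deltas:
    - [0,0.001,0,0,0,0,0]
    - [0,0.001,0,0,0,0,0]
    - [0,0.001,0,0,0,0,0]
    - [0,0,0,0,0,0,0]
    - [0,0,0,0,0,0,0]

```text
t: 39.1
eef_pos: [0.4741, -0.1219, 0.0662]
tool_rot: [0.0, 0.717, 0.697, -0.004]
contact_force: [-0.1, -8.6, -1.1]
gripper_width: -0.002
grasp_force: 4.4
```

Run:
```python
from h import *
st()
c=cam("wrist");np.save("pics/w7.npy",c,allow_pickle=True)
g=c["img"][90:230,250].astype(int).sum(1);print([(90+i,int(v)) for i,v in enumerate(g) if i%2==0])
```

```text
t 39.1 pos [ 474.1 -121.9   66.2] tilt -0.4 zx -0.005 yaw -1.6 F [-0.1 -8.6 -1.1] w -0.002 gf 4.4 q [-0.13  0.47  0.31  2.15 -0.25  0.56  0.33]
[(90, 236), (92, 240), (94, 237), (96, 236), (98, 240), (100, 237), (102, 236), (104, 234), (106, 233), (108, 238), (110, 234), (112, 240), (114, 323), (116, 421), (118, 509), (120, 509), (122, 507), (124, 509), (126, 505), (128, 496), (130, 357), (132, 319), (134, 318), (136, 320), (138, 316), (140, 316), (142, 321), (144, 320), (146, 320), (148, 319), (150, 318), (152, 321), (154, 319), (156, 319), (158, 317), (160, 319), (162, 320), (164, 320), (166, 321), (168, 319), (170, 317), (172, 318), (174, 322), (176, 321), (178, 321), (180, 317), (182, 318), (184, 318), (186, 316), (188, 318), (190, 316), (192, 317), (194, 319), (196, 318), (198, 310), (200, 248), (202, 236), (204, 235), (206, 234), (208, 237), (210, 237), (212, 236), (214, 232), (216, 237), (218, 237), (220, 256), (222, 291), (224, 293), (226, 292), (228, 289)]
```

Call:
jog_arm:
  deltas:
    - [0,-0.006,0,0,0,0,0]
    - [0,0,0.03,0,0,0,0]
    - [0,0,0.04,0,0,0,0]
    - [0,-0.02,0.04,0,0,0,0]
    - [0,-0.03,0.03,0,0,0,0]
    - [0,0,0,0,0,0,0]
    - [0,0,0,0,0,0,0]

```text
t: 39.85
eef_pos: [0.4741, -0.1754, 0.2064]
tool_rot: [-0.001, 0.716, 0.698, -0.003]
contact_force: [-0.4, -0.1, -0.6]
gripper_width: -0.002
grasp_force: 0.0
```

```bash
python3 rackpic.py r7
```

```text
t 39.85 pos [ 474.1 -175.4  206.4] tilt -0.2 zx -0.005 yaw -1.5 F [-0.4 -0.1 -0.6] w -0.002 gf 0.0 q [-0.12  0.27  0.42  2.02 -0.13  0.88  0.34]
```

View pics/r7.png

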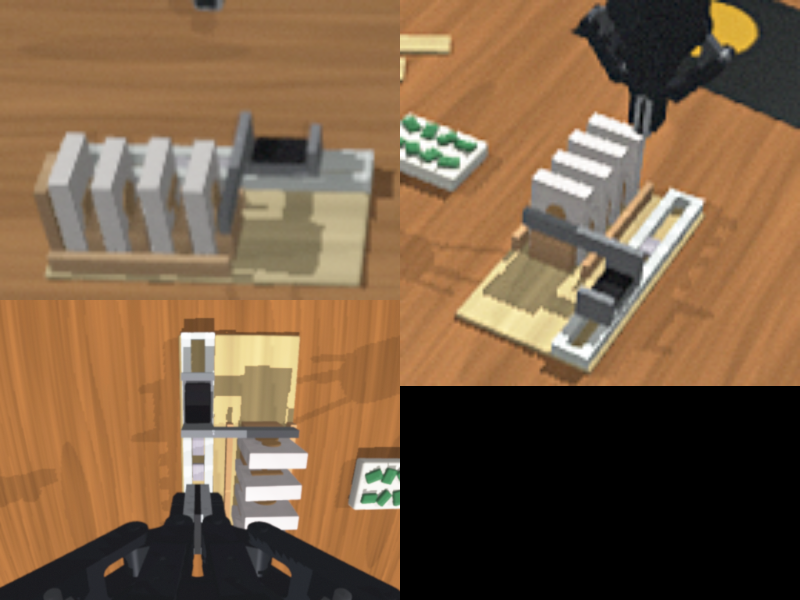

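Call:
jog_arm:
  deltas:
    - [0,0.02,-0.03,0,0,0,0]
    - [0,0.02,-0.03,0,0,0,0]
    - [0,0,-0.04,0,0,0,0]
    - [0,0,-0.03,0,0,0,0]
    - [0,0,-0.01,0,0,0,0]
    - [0,0,-0.008,0,0,0,0]
    - [0,0,0,0,0,0,0]
    - [0,0,0,0,0,0,0]

```text
t: 40.8
eef_pos: [0.4746, -0.1357, 0.059]
tool_rot: [-0.0, 0.716, 0.698, -0.003]
contact_force: [-1.6, 0.1, 1.3]
gripper_width: 0.002
grasp_force: 0.7
```

Call:
jog_arm:
  deltas:
    - [0,0,0.02,0,0,0,0]
    - [0,0,0.04,0,0,0,0]
    - [0,0,0.04,0,0,0,0]
    - [0,0.03,0.04,0,0,0,0]
    - [0,0.04,0.03,0,0,0,0]
    - [0,0.04,0,0,0,0,0]
    - [0,0,0,0,0,0,0]
    - [0,0,0,0,0,0,0]

```text
t: 41.6
eef_pos: [0.4744, -0.0249, 0.2293]
tool_rot: [-0.0, 0.715, 0.699, -0.003]
contact_force: [0.2, -0.0, -0.4]
gripper_width: 0.001
grasp_force: 0.0
```

Run:
```python
from h import *
st(); print(bot.hand_in())
```

```text
t 41.6 pos [474.4 -24.9 229.3] tilt -0.2 zx -0.004 yaw -1.3 F [ 0.2 -0.  -0.4] w 0.001 gf 0.0 q [-0.41  0.18  0.37  2.06 -0.08  0.92 -0.02]
the job is handed in; nothing more can be done
None
```

I handed the job in at about 42 s: all four canvases stand in their own slots, and the fence is back against the canvas in slot 4, judged locked because it resisted a push and its button was up. `hand_in()` gave no verdict.

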